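# Click the load box's selector round to the orange mark

## Robot

A 7-joint arm with a two-finger parallel gripper is mounted at the origin on a cart in front of the work surface, level with it; the furniture and walls round the work are solid. World frame = base frame: x ahead of the robot, y to its left, z up, the work surface at z = 0. Lengths are in m, angles in rad, forces in N, time in s.
With the tool pointing down it reaches from about 0.4 to 0.925 m from the base axis. Payload 4.1 kg.
Tool frame: the origin (TCP) lies at the very end of the fingers, on their centre line; the grasp point (between the pads) lies 19 mm behind it; y points along the fingers, x is the direction in which the jaws open and shut, and the axes are right-handed (so a half turn about y gives the same grasp; the last joint's range is limited). The gripper opens to 85 mm and grips with 20 to 120 N. Pads are 22 mm wide; open, the fingers measure 114 mm over their backs; the gripper's body (76 mm by 85 mm) begins 54 mm behind the grasp point. The pads swing forward as they close: fully open they stand 13 mm farther back than shut.
Start: joints at [1.21, 0.398, 0.045, 1.537, -0.019, 1.207, -0.051], TCP at [0.168, -0.628, 0.195] pointing down, gripper open.
Joint ranges: [-2.82, 2.82], [-0.49, 2.23], [-1.37, 1.46], [0, 2.46], [-1.36, 4.5], [0.23, 2], [-2.94, 2.94]. Speed limits (rad/s): [2.57, 2.57, 3.14, 3.14, 3.14, 3.14, 3.14].

## Interface

Orientations are given as a 3x3 rotation matrix whose columns are the frame's x, y, z axes.
In Python, from plant import readout, vision, ticket, spotter gives the robot as it stands.
- The arm moves only by the tool carry_out, never from a script. Its argument "motion" is a list that holds one entry, the list of rows, each a list of 7 numbers: the turn, a rotation vector about the tool's x, y, z in units of 180 degrees (1.0 is 180 degrees), then the shift along the tool's x, y, z in units of 0.3 m (1.0 is 0.3 m), then the gripper's target within -1 to 1 (shut at 1, half-way at 0, fully open at -1). A call has 1 to 10 rows; each row is the pose to reach, as a shift and turn from the pose measured when the call began, along the tool's axes at that moment, turning the shorter way round; what a row does not reach only later rows make up. A row lasts 1/10 s, in which the tool goes at most 50 mm and 8.59 degrees, less where a joint would pass 70% of its speed; a pose out of reach is approached as far as the arm can. A call with a number of a shift or a turn outside -1 to 1 is refused whole. A call with a gripper value outside its range is refused whole. The fingers move at their own pace and stop on an object; "force" is the grip in N (left out, the last holds). Time passes only in rows, so rows that repeat a pose let the fingers close. It gives the time, the measured TCP pose, the force and the opening at its end, in the units of the state.
- readout.get_obs(): the state, without advancing time (a new reading comes with each control period).
- vision.camera(name): name is "scene" or "top" or "wrist"; returns the picture (384x512x3 uint8, blue, green, red); there is no depth.
- vision.camera_info(name): a dict with "fx", "fy", "cx", "cy" (pixels), "k1" (the pictures are not rectified: a ray, as slopes to the right and down, at radius r is drawn at 1 + k1 r^2 times it, then the intrinsics apply), "rvec" (rotation vector, rad) and "tvec" (3), from world to camera coordinates, as OpenCV has them. Camera axes: x right, y down, z forward; pixel columns grow to the right and rows downward; lengths in m; the calibration is good to about 2 mm. A picture is of the moment at which its call begins: read the wrist's pose just before it. camera_info takes no time and is no camera call; for the wrist camera it gives the pose at the moment of the call.
- ticket.sign_off(): hands the job in, once; it reports no verdict.
Trained networks look in the newest picture that a camera, given by its name, has taken for a name from the list of things; names that differ only in an ending like _2 or _b are one class to them, and where a whole thing is asked for, a point or a joint stands for the part that bears it (a point fixed in the world has none). Each returns a list of dicts, best first, with "confidence" (0 to 1); they miss things now and then, are a little off and sometimes report something else, mostly with a low value. They report only what shows in the picture. A call takes as long as a camera call.
- spotter.recognise(camera, thing): "xyz" ([x, y, z] in m, in world coordinates, good to about 4 mm: the middle of the surface that is visible of it).
The state is a dict: "time": time; "q": joint angles; "joint_vel": joint speeds; "joint_efforts": joint torques, N m; "ee_pos": TCP position; "orientation": TCP orientation; "ft_force": force on the tool from outside, world axes, zero at the start; "moment": the same for the moment, N m; "grip_width": opening from 0.0 (shut) to 1.0 (fully open).
Only numpy, scipy, OpenCV 4.12 (cv2) and the standard library are available. Lean on these libraries where they do the work, as an engineer would, in place of code of your own. Each camera call takes 0.05 s, during which the arm holds its last target.

## Task

Set up the grey load box on the bench: with a fingertip, push the pointed black handle of its rotary selector clockwise (seen from above), click by click, until it has clicked in at the orange mark, and do not let it go past that mark. Only then press the green button on the box all the way down and let it come up again. Push gently and do not grip the handle, and leave the orange-capped jar, the solder reel and the yellow clip in front of the box where they are.

Things in the scene. Friction and masses are not known exactly. Their poses are not given: they have to be found in the camera images.
- switch_box: Grey load box fixed to the bench, 134 (x) x 214 (y) x 43 mm high; origin at the centre of its underside (z = 0), z up. On top: round silver dial (centre at its y = +40 mm, radius 60 mm, top face 46 mm above the bench) and green button (at its y = -70 mm). Its front (with air slots) is its -x side. Two terminals stick 12 mm out of its back. A 6 mm rubber pad under it runs 77 mm past its front.
- dial_axis (a point): Point on the selector's turning axis (vertical), on the top face of the dial, 46 mm above the bench. Its axes are those of the box.
- orange_mark (a point): Centre of the orange round mark, 12 mm across, on the dial, 53.5 mm from the axis. Eight marks lie on this circle, 30 degrees apart, seen from above clockwise from the first (105 degrees counterclockwise from the box's +x direction); all are small and black but the sixth, which is the orange one.
- pointer_tip (a point): Middle of the top edge of the pointing handle's end, 44.5 mm from the axis, 80 mm above the bench; turns with it, x along the handle. The handle: black with a white line, a bar 13 mm wide, from 4 to 34 mm above the dial, from 14 mm behind the axis to 38 mm in front, then an 8 mm wide nose to 44.5 mm; round its foot a hub of radius 17 mm up to 13 mm above the dial.
- selector (a joint): Angle in rad, growing clockwise seen from above. It clicks in at the marks: 0 at the first, 0.524 (30 degrees) more for each next, 2.618 at the orange one, 3.665 at the last; stops 0.12 beyond both ends. Starts at or near one of the first three marks. Leaving a click takes about 0.11 Nm (3 N at 36 mm from the axis), fading to nothing half-way; then it jumps on to the next click by itself.
- apply_button (a joint): Travel of the green button in m: 0 up, 0.006 fully down; springs back. Pressing starts at 1.5 N and takes 5 N fully down.
- apply_button_top (a point): Centre of the top of the green round button (26 mm across, in a black ring 42 mm across and 12 mm high on the box); 65 mm above the bench when up, moving down with the button.
- orange_jar: White jar with orange cap, 42 mm across, 52 mm high, loose, in the row on the pad in front of the box; origin at the centre of its underside.
- solder_reel: Black and white reel lying on its flange, 56 mm across, 34 mm high, loose, in the row on the pad in front of the box; origin at the centre of its underside.
- yellow_clip: Yellow plastic clip 19 x 33 x 14 mm, loose, in the row on the pad in front of the box; origin at the centre of its underside.

How it is judged:
By the outcome, as a careful person would: the job done as asked, in the order asked, and still so for the second after the job is handed in, with the robot touching nothing.
It also fails if it takes over 58 s, if anything falls off the work surface, if the arm or the gripper's body presses on something with over 40 N, if the wrist force passes 120 N, or if a joint passes its speed limit or range.

## Working session

There is one attempt and no reset: what is moved stays moved. The work goes in short steps, Python scripts to look and compute and a tool call to move; the robot and the scene stay as the last step left them, time stands still between calls to the robot, and variables do not carry over. Pictures are saved under pics/ and viewed, and the job is handed in when it is done.

Besides the shell and the picture viewer there is one more tool, called after "Call:" as name(argument=value, ...), one argument or row to a line, values as JSON. carry_out: Moves the arm, as the interface text tells. Its arguments: {"type":"object","properties":{"motion":{"type":"array","items":{"type":"array","items":{"type":"array","items":{"type":"number"}}}},"force":{"type":"number"}},"required":["motion"]}

```bash
ls; mkdir -p pics; python3 - <<'E'
from plant import readout, vision
import cv2
o=readout.get_obs()
for k,v in o.items(): print(k,v)
for n in ["scene","top","wrist"]:
    im=vision.camera(n); cv2.imwrite(f"pics/a_{n}.png",im); print(n,vision.camera_info(n))
E
```

```text
pics
time 0.0
q [ 1.21003253  0.39921847  0.04503155  1.5378789  -0.01869347  1.20689123
 -0.05071469]
joint_vel [ 0.00076345 -0.00083843  0.00029766 -0.00075582  0.00049118 -0.00055314
 -0.00045976]
joint_efforts [ 4.49303843e-04 -4.75124824e+01  1.36412825e+00 -2.54222363e+01
  1.14861637e-02  9.44526982e-03  7.63012000e-07]
ee_pos [ 0.16804341 -0.62717469  0.19434687]
orientation [[ 2.58882439e-01 -6.47675389e-04  9.65908621e-01]
 [-9.65906830e-01  1.86538964e-03  2.58883210e-01]
 [-1.96946822e-03 -9.99998050e-01 -1.42677462e-04]]
ft_force [-0.04749869 -0.00780334 -0.56826037]
moment [-0.02797124  0.03437746 -0.0307223 ]
grip_width 0.9994415579046058
scene {'fx': 476.02478136132856, 'fy': 476.02478136132856, 'cx': 258.3549157079552, 'cy': 194.5560541705735, 'k1': -0.1889090615305869, 'rvec': array([ 0.73690676, -2.56322189,  1.18846247]), 'tvec': array([0.40578125, 0.22853265, 0.6916764 ])}
top {'fx': 453.42063259807486, 'fy': 453.42063259807486, 'cx': 259.3557649436529, 'cy': 190.58990338353536, 'k1': 0.04194330880872935, 'rvec': array([ 2.1197202 , -2.15221653,  0.17160676]), 'tvec': array([0.00653233, 0.48879692, 0.87025117])}
wrist {'fx': 287.28683529003104, 'fy': 287.28683529003104, 'cx': 256.0407104306295, 'cy': 190.62533678566015, 'k1': -0.016771384650961826, 'rvec': array([-2.29047596,  1.75712386,  0.27362973]), 'tvec': array([-0.64921723, -0.03961472,  0.37986919])}
```

View pics/a_scene.png

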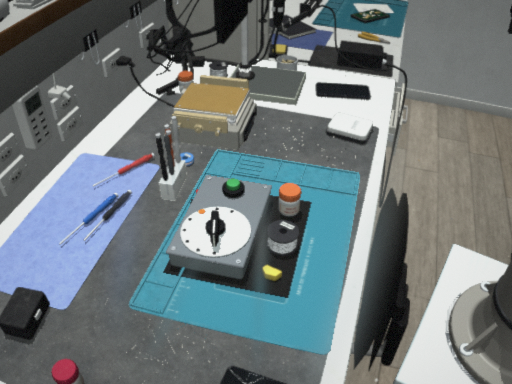

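View pics/a_top.png

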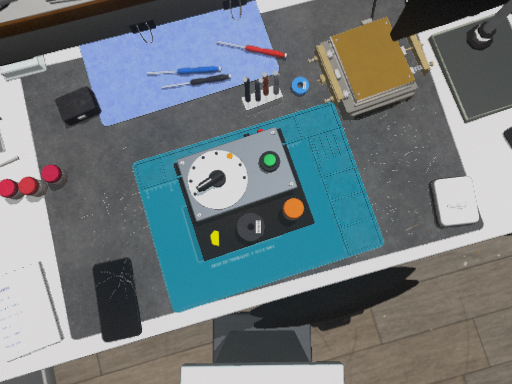

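```bash
python3 - <<'E'
from plant import spotter
for c in ["top","scene"]:
  for t in ["switch_box","dial_axis","orange_mark","pointer_tip","apply_button_top","orange_jar","solder_reel","yellow_clip"]:
    try:
      print(c,t,[(d["xyz"] if isinstance(d["xyz"],list) else d["xyz"].round(4).tolist(),round(d["confidence"],2)) for d in spotter.recognise(c,t)[:2]])
    except Exception as e: print(c,t,e)
E
```

```text
top switch_box []
top dial_axis [([0.4959, 0.0417, 0.0407], 0.66)]
top orange_mark [([0.492, 0.0441, 0.0482], 0.62)]
top pointer_tip [([0.5079, 0.0853, 0.0751], 0.76)]
top apply_button_top [([0.551, -0.0205, 0.0674], 0.66)]
top orange_jar [([0.4486, -0.0629, 0.058], 0.83)]
top solder_reel [([0.4189, 0.0167, 0.0419], 0.72)]
top yellow_clip []
scene switch_box [([0.4905, 0.0723, 0.0377], 0.83)]
scene dial_axis []
scene orange_mark [([0.4887, 0.0772, 0.042], 0.57), ([0.447, -0.0526, 0.0501], 0.43)]
scene pointer_tip [([0.4989, 0.0928, 0.0698], 0.63)]
scene apply_button_top [([0.4962, 0.0964, 0.0713], 0.73), ([0.548, -0.0196, 0.0649], 0.45)]
scene orange_jar [([0.4457, -0.052, 0.0471], 0.93)]
scene solder_reel [([0.4149, 0.0268, 0.0418], 0.94)]
scene yellow_clip [([0.3901, 0.0955, 0.0225], 0.54)]
```

```bash
cat > h.py <<'E'
import numpy as np, cv2
from plant import vision
def cam(n):
    c=vision.camera_info(n); K=np.array([[c['fx'],0,c['cx']],[0,c['fy'],c['cy']],[0,0,1]]);D=np.array([c['k1'],0,0,0.]);return K,D,c['rvec'],c['tvec']
def unproj(n,px,z,C=None):
    K,D,r,t=C or cam(n); R=cv2.Rodrigues(r)[0]
    u=cv2.undistortPoints(np.array(px,float).reshape(-1,1,2),K,D).reshape(-1,2)
    d=np.c_[u,np.ones(len(u))]@R; o=-R.T@t
    return o+d*((z-o[2])/d[:,2])[:,None]
def proj(n,P,C=None):
    K,D,r,t=C or cam(n); return cv2.projectPoints(np.array(P,float).reshape(-1,3),r,t,K,D)[0].reshape(-1,2)
E
python3 - <<'E'
import cv2
im=cv2.imread('pics/a_top.png')[115:265,165:325]
cv2.imwrite('pics/b_top.png',cv2.resize(im,None,fx=4,fy=4,interpolation=cv2.INTER_CUBIC))
im=cv2.imread('pics/a_scene.png')[165:290,160:310]
cv2.imwrite('pics/b_scene.png',cv2.resize(im,None,fx=4,fy=4,interpolation=cv2.INTER_CUBIC))
E
```

```text
(no output)
```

View pics/b_top.png

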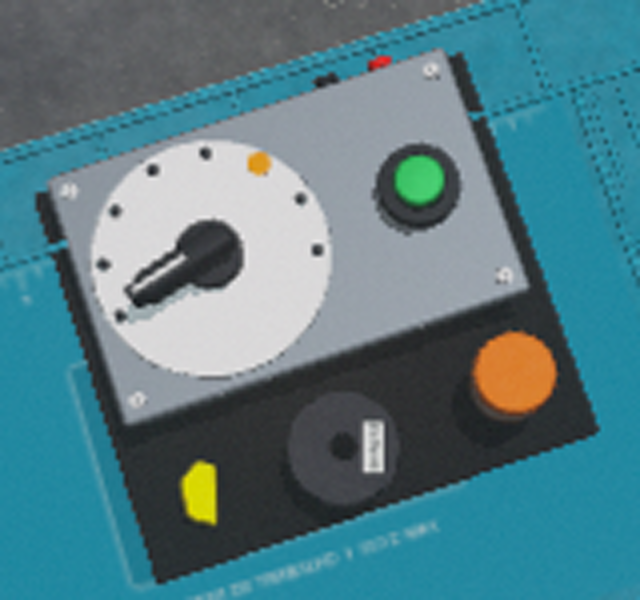

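View pics/b_scene.png

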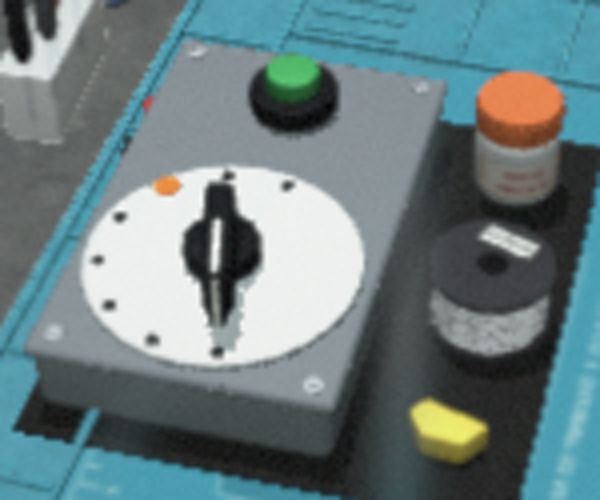

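View pics/a_wrist.png

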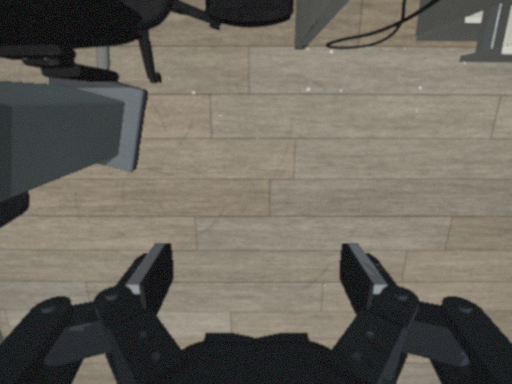

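```bash
cat > fit.py <<'E'
from h import *
from scipy.optimize import least_squares
top=np.array([(120,316),(104,264),(115,211),(152,170),(206,153),(260,163),(300,199),(317,250),(420,180)])/4.+[165,115]-.375
sc=np.array([(217,352),(152,340),(109,305),(97,260),(120,217),(167,186),(229,175),(288,186),(293,72)])/4.+[160,165]-.375
a=np.radians(105-30*np.arange(8))
L=np.c_[53.5*np.cos(a),40+53.5*np.sin(a),np.full(8,46)]
L=np.vstack([L,[0,-70,65]])/1000
def W(p,L=L):
    c,s=np.cos(p[2]),np.sin(p[2]); return L@np.array([[c,-s,0],[s,c,0],[0,0,1]]).T+[p[0],p[1],0]
Ct,Cs=cam('top'),cam('scene')
for nm,f in [('top',lambda p:(proj('',W(p),Ct)-top).ravel()),('scene',lambda p:(proj('',W(p),Cs)-sc).ravel()),('both',lambda p:np.r_[(proj('',W(p),Ct)-top).ravel(),(proj('',W(p),Cs)-sc).ravel()])]:
    r=least_squares(f,[.5,.04,.2]); print(nm,r.x,np.degrees(r.x[2]),np.abs(r.fun).max(),np.sqrt((r.fun**2).mean()))
p=r.x
w=W(p,np.array([[0,40,46],[0,-70,65]])/1000); print('axis,button',w)
print('marks',W(p)[:8].round(4))
# pointer tip
tip=unproj('',np.array([[130,293]])/4.+[165,115]-.375,.08,Ct)[0]
d=tip-w[0]; print('tip',tip,np.hypot(*d[:2]),'box angle',np.degrees(np.arctan2(d[1],d[0])-p[2]))
for k in range(4):
    ang=np.radians(105-30*k); Lp=np.array([[.0445*np.cos(ang),.04+.0445*np.sin(ang),.08]])
    print(k,(proj('',W(p,Lp),Ct)-[165,115]+.375)*4,(proj('',W(p,Lp),Cs)-[160,165]+.375)*4)
E
python3 fit.py
```

```text
top [0.52506779 0.04483833 0.31063172] 17.797886801944397 0.2654153949591773 0.12694614702440893
scene [0.52582092 0.04453944 0.31228747] 17.892754115129314 0.8117954463081674 0.2334018609802008
both [0.52541906 0.0447621  0.31136437] 17.83986434792184 0.6693567556094422 0.2247742152347174
axis,button [[ 0.51316476  0.08283876  0.046     ]
 [ 0.5468641  -0.02187205  0.065     ]]
marks [[0.4842 0.1278 0.046 ]
 [0.5105 0.1363 0.046 ]
 [0.5376 0.1304 0.046 ]
 [0.5581 0.1119 0.046 ]
 [0.5666 0.0855 0.046 ]
 [0.5608 0.0584 0.046 ]
 [0.5422 0.0379 0.046 ]
 [0.5158 0.0294 0.046 ]]
tip [0.4893725 0.1183428 0.08     ] 0.042738840181883016 box angle 105.98728568557394
0 [[126.05945993 293.75829707]] [[213.11050266 278.33838441]]
1 [[111.71223199 249.07312107]] [[158.46206972 267.89200602]]
2 [[122.15298964 203.17615123]] [[121.58205777 239.70679939]]
3 [[154.33110759 168.26706281]] [[112.09439102 202.53489632]]
```

```bash
python3 - <<'E'
from h import *
Ct,Cs=cam('top'),cam('scene')
def tri(a,b):
    P=[]
    u=[]
    for C,p in((Ct,a),(Cs,b)):
        R=cv2.Rodrigues(C[2])[0];P.append(np.c_[R,C[3]]);u.append(cv2.undistortPoints(np.array([[p]],float),C[0],C[1]).reshape(2,1))
    X=cv2.triangulatePoints(P[0],P[1],u[0],u[1]);X=(X[:3]/X[3]).ravel()
    return X, proj('',X,Ct),proj('',X,Cs)
print(tri((418,270),(405,190)))
print(proj('',[[0,0,0],[0.168,-.628,.195],[.5,.04,0]],Ct),proj('',[[0,0,0],[.168,-.628,.195]],Cs))
print(unproj('',[(418,270),(255,315),(330,285),(345,320)],0.2,Ct))
print('cams',[-cv2.Rodrigues(C[2])[0].T@C[3] for C in (Ct,Cs)])
E
```

```text
(array([ 0.31012943, -0.3479652 , -0.07449589]), array([[420.16531246, 277.6404036 ]]), array([[398.00520901, 188.96072751]]))
[[262.80429938 448.63469087]
 [682.07745111 379.3735695 ]
 [239.83269897 188.69486855]] [[513.70482948 338.36701499]
 [509.25967475  59.06248823]]
[[ 0.33067817 -0.25151449  0.2       ]
 [ 0.26441621  0.00881567  0.2       ]
 [ 0.30885062 -0.11099462  0.2       ]
 [ 0.25507741 -0.13212119  0.2       ]]
cams [array([ 0.34190216, -0.00146147,  0.93776488]), array([0.15045583, 0.5387919 , 0.61835926])]
```

```bash
python3 - <<'E'
import cv2
im=cv2.imread('pics/a_scene.png')[160:384,330:512]
cv2.imwrite('pics/c_scene.png',cv2.resize(im,None,fx=2.6,fy=2.6,interpolation=cv2.INTER_CUBIC))
im=cv2.imread('pics/a_top.png')[224:384,170:440]
cv2.imwrite('pics/c_top.png',cv2.resize(im,None,fx=2.6,fy=2.6,interpolation=cv2.INTER_CUBIC))
E
```

```text
(no output)
```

View pics/c_scene.png

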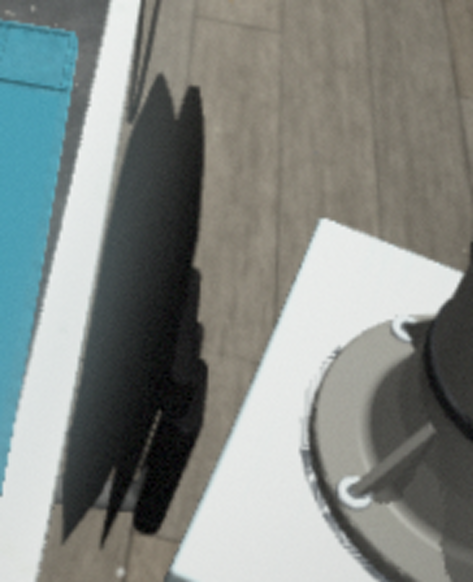

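View pics/c_top.png

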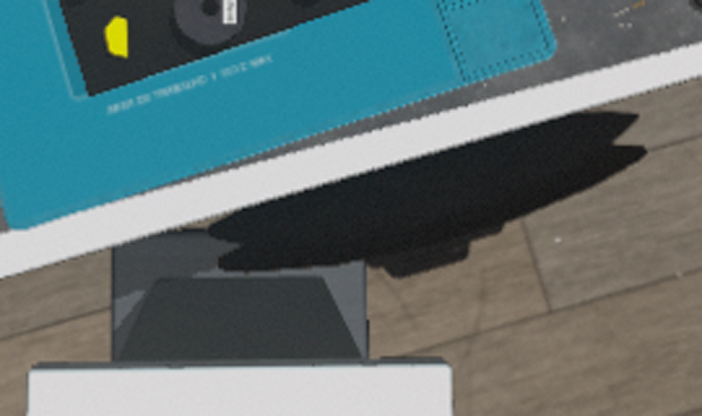

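```bash
cat >> h.py <<'E'
from plant import readout
from scipy.spatial.transform import Rotation as Ro
AX=np.array([.51316,.08284]); 
def Rt(th):
    th=np.radians(th); return np.array([[np.sin(th),0,np.cos(th)],[-np.cos(th),0,np.sin(th)],[0,-1,0]])
def row(pos,th):
    o=readout.get_obs(); R=np.array(o['orientation']); p=np.array(o['ee_pos'])
    v=Ro.from_matrix(R.T@Rt(th)).as_rotvec()/np.pi; s=R.T@(np.array(pos)-p)/.3
    return np.r_[v,s].round(4).tolist()
def push(phi,r,d,z):  # handle world angle deg, radial, gap offset behind centreline
    f=np.radians(phi); u=np.array([np.cos(f),np.sin(f)]); t=np.array([np.sin(f),-np.cos(f)])
    return np.r_[AX+r*u-d*t,z], phi-270+360-0 if False else phi+90
E
python3 - <<'E'
from h import *
print(push(122.84,.036,.03,.062))
print(row([.5,-.3,.3],75))
E
```

```text
(array([0.46843174, 0.09681793, 0.062     ]), 212.84)
[0.0, -0.3333, 0.0001, -0.7694, -0.3485, 1.3509]
```

Call:
carry_out(
  motion=[
    [[0,0,0,0,-0.25,0.1,1],[0,-0.1,0,-0.1,-0.35,0.3,1],[0,-0.15,0,-0.2,-0.35,0.5,1],[0,-0.2,0,-0.35,-0.35,0.7,1],[0,-0.25,0,-0.5,-0.35,0.95,1],[0,-0.25,0,-0.55,-0.35,0.98,1],[0,-0.25,0,-0.55,-0.35,0.98,1],[0,-0.25,0,-0.55,-0.35,0.98,1],[0,-0.25,0,-0.55,-0.35,0.98,1],[0,-0.25,0,-0.55,-0.35,0.98,1]],
  ],
  force=20,
)

```text
time: 1.95
ee_pos: [0.41, -0.3919, 0.3007]
orientation: [[0.867, -0.0, 0.498], [-0.498, -0.001, 0.867], [0.0, -1.0, -0.001]]
ft_force: [-1.0, -0.3, -0.5]
grip_width: -0.003
```

```bash
python3 - <<'E'
from h import *
o=readout.get_obs();print(o['time'],o['ee_pos'],o['orientation'],o['q'])
print(row([.47,-.1,.25],130))
print(row([.468,.097,.2],170))
E
```

```text
1.95 [ 0.40995889 -0.39190258  0.30065772] [[ 8.67087552e-01 -7.37831707e-05  4.98155770e-01]
 [-4.98155640e-01 -8.66415711e-04  8.67087198e-01]
 [ 3.67633543e-04 -9.99999622e-01 -7.88013781e-04]] [ 0.88641113  0.19517296 -0.23701996  1.57869649  0.04720903  1.37279414
  0.12298683]
[0.0003, -0.3882, -0.0001, -0.3112, 0.168, 0.9435]
[0.0003, -0.6104, -0.0002, -0.6442, 0.3341, 1.5097]
```

Call:
carry_out(
  motion=[
    [[0,-0.1,0,-0.05,0.05,0.2,1],[0,-0.2,0,-0.15,0.1,0.5,1],[0,-0.3,0,-0.25,0.15,0.75,1],[0,-0.39,0,-0.31,0.17,0.94,1],[0,-0.39,0,-0.31,0.17,0.94,1],[0,-0.39,0,-0.31,0.17,0.94,1],[0,-0.39,0,-0.31,0.17,0.94,1],[0,-0.39,0,-0.31,0.17,0.94,1],[0,-0.39,0,-0.31,0.17,0.94,1],[0,-0.39,0,-0.31,0.17,0.94,1]],
  ],
)

```text
time: 2.95
ee_pos: [0.4695, -0.1029, 0.2493]
orientation: [[0.766, -0.0, -0.643], [0.643, -0.001, 0.766], [-0.001, -1.0, -0.001]]
ft_force: [-0.3, 0.1, 0.6]
grip_width: -0.005
```

```bash
python3 - <<'E'
from h import *
im=vision.camera('wrist');cv2.imwrite('pics/d_wrist.png',im)
o=readout.get_obs();print(o['time'],o['ee_pos'],o['q'])
p,t=push(122.84,.036,.032,.13)
print(row(p,t))
E
```

```text
3.0 [ 0.46955535 -0.10261517  0.24932868] [ 0.64358244  0.07207502 -0.5444957   1.83757594  0.04049904  1.24271609
  0.78568566]
[-0.0, -0.4601, -0.0004, 0.4183, 0.3971, 0.5126]
```

View pics/d_wrist.png

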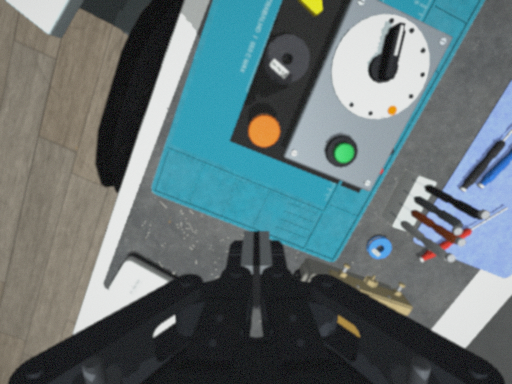

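Call:
carry_out(
  motion=[
    [[0,-0.1,0,0.1,0.1,0.1,1],[0,-0.2,0,0.2,0.2,0.25,1],[0,-0.3,0,0.3,0.3,0.4,1],[0,-0.4,0,0.4,0.4,0.5,1],[0,-0.46,0,0.42,0.4,0.51,1],[0,-0.46,0,0.42,0.4,0.51,1],[0,-0.46,0,0.42,0.4,0.51,1],[0,-0.46,0,0.42,0.4,0.51,1],[0,-0.46,0,0.42,0.4,0.51,1],[0,-0.46,0,0.42,0.4,0.51,1]],
  ],
)

```text
time: 4.0
ee_pos: [0.468, 0.0945, 0.1291]
orientation: [[-0.543, -0.0, -0.84], [0.84, -0.001, -0.543], [-0.001, -1.0, 0.001]]
ft_force: [0.5, -1.3, -0.4]
grip_width: -0.002
```

```bash
python3 - <<'E'
from h import *
im=vision.camera('wrist');cv2.imwrite('pics/e_wrist.png',im)
im=vision.camera('top');cv2.imwrite('pics/e_top.png',cv2.resize(im[115:265,165:325],None,fx=4,fy=4))
C=cam('wrist');print(proj('',np.r_[[*AX,.046]],C), 'tip0',proj('',[AX[0]+.0445*np.cos(np.radians(122.84)),AX[1]+.0445*np.sin(np.radians(122.84)),.08],C))
o=readout.get_obs();print(o['time'],o['ee_pos'],o['q'],o['ft_force'])
p,t=push(122.84,.036,.030,.062)
print(row(p,t))
E
```

```text
[[221.18040417 216.53401585]] tip0 [[267.83731824 231.43792247]]
4.1 [0.46795512 0.09460882 0.12907077] [ 0.48825769  0.23755622 -0.88022569  1.99586169  0.21756042  1.00420657
  1.64376111] [0.18747488 0.45318526 0.32359507]
[-0.0002, -0.0013, -0.0002, 0.0055, 0.2236, -0.0055]
```

View pics/e_wrist.png

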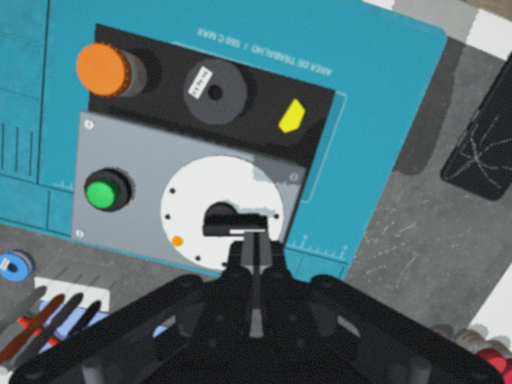

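View pics/e_top.png

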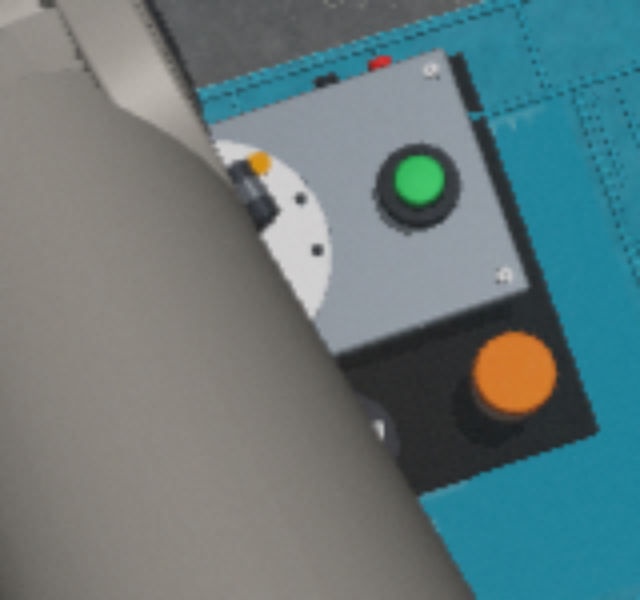

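```bash
python3 - <<'E'
from h import *
C=cam('wrist');o=readout.get_obs()
print(proj('',[o['ee_pos'],[.467,.096,.062]],C), -cv2.Rodrigues(C[2])[0].T@C[3])
E
```

```text
[[256.06844914 220.46944358]
 [257.95176186 190.5328289 ]] [0.40296299 0.05304163 0.30747069]
```

```bash
python3 - <<'E'
import cv2
im=cv2.imread('pics/e_wrist.png')[180:300,180:340]
cv2.imwrite('pics/f.png',cv2.convertScaleAbs(cv2.resize(im,None,fx=5,fy=5,interpolation=cv2.INTER_CUBIC),alpha=2.2,beta=20))
E
```

```text
(no output)
```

View pics/f.png

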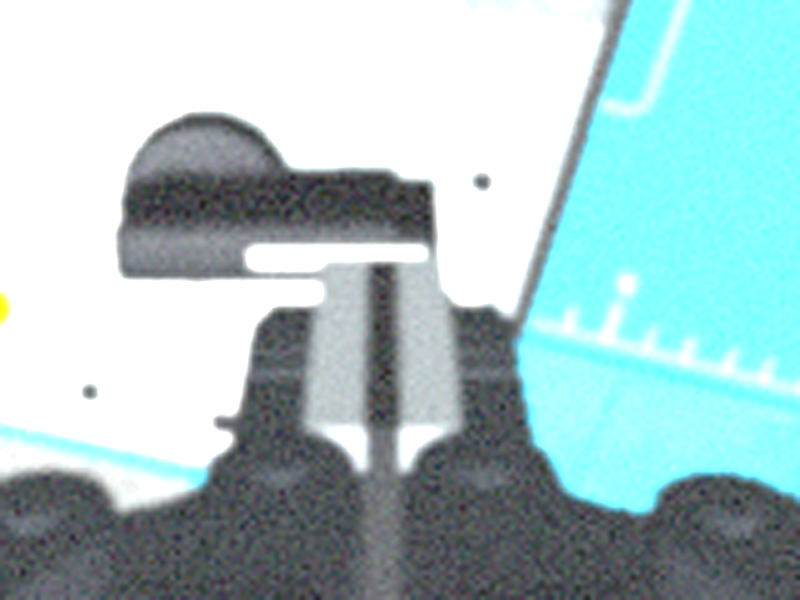

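```bash
cat > ov.py <<'E'
from h import *
import sys
def overlay(fn,out,phi,C,tcp,th,x0,y0,w,h,s):
    im=cv2.imread(fn)[y0:y0+h,x0:x0+w]; im=cv2.convertScaleAbs(cv2.resize(im,None,fx=s,fy=s,interpolation=cv2.INTER_CUBIC),alpha=2.0,beta=20)
    f=np.radians(phi);u=np.array([np.cos(f),np.sin(f)]);n=np.array([-np.sin(f),np.cos(f)])
    out2=[(-14,-6.5),(38,-6.5),(38,-4),(44.5,-4),(44.5,4),(38,4),(38,6.5),(-14,6.5)]
    for z,c in((.08,(0,0,255)),(.05,(0,255,255))):
        P=[np.r_[AX+(a*u+b*n)/1000,z] for a,b in out2]
        q=((proj('',P,C)-[x0,y0]+.5)*s-.5).astype(int); cv2.polylines(im,[q],True,c,1)
    R=Rt(th)
    for yb in (0,-.019):
        P=[np.array(tcp)+R@np.array([a,yb,b])/1 for a,b in((-.01,-.011),(.01,-.011),(.01,.011),(-.01,.011))]
        q=((proj('',P,C)-[x0,y0]+.5)*s-.5).astype(int); cv2.polylines(im,[q],True,(0,180,0) if yb==0 else (255,0,255),1)
    cv2.imwrite(out,im)
E
python3 - <<'E'
from ov import *
o=readout.get_obs()
overlay('pics/e_wrist.png','pics/g.png',122.84,cam('wrist'),o['ee_pos'],212.84,180,180,160,120,5)
E
```

```text
(no output)
```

View pics/g.png

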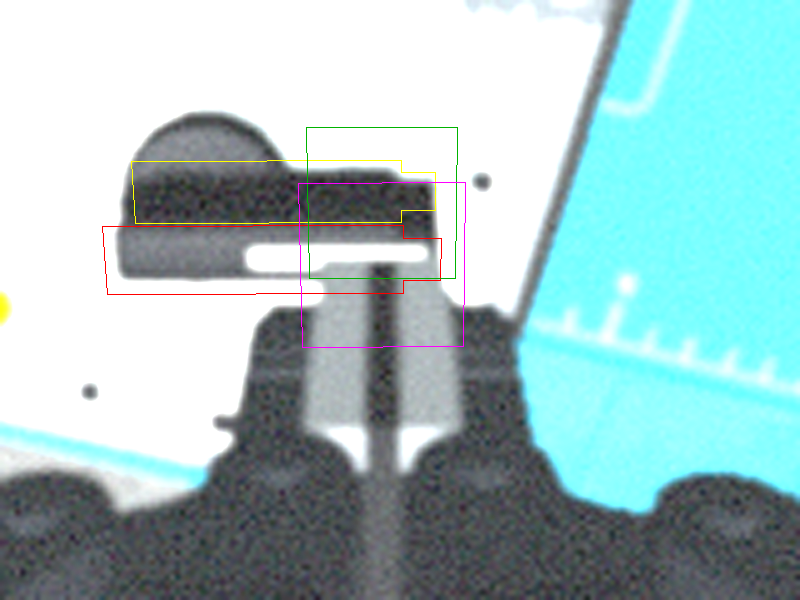

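```bash
python3 - <<'E'
from h import *
im=vision.camera('scene');cv2.imwrite('pics/h_scene.png',im)
C=cam('scene');o=readout.get_obs();p=np.array(o['ee_pos']);print(p,o['time'])
R=np.array(o['orientation'])
x0,y0,w,h,s=130,90,190,190,3.
v=cv2.convertScaleAbs(cv2.resize(im[y0:y0+h,x0:x0+w],None,fx=s,fy=s,interpolation=cv2.INTER_CUBIC),alpha=1.6,beta=15)
for yb,c in((0,(0,255,0)),(-.019,(255,0,255))):
    P=[p+R@np.array([a,yb,b]) for a,b in((-.01,-.011),(.01,-.011),(.01,.011),(-.01,.011))]
    q=((proj('',P,C)-[x0,y0]+.5)*s).astype(int);cv2.polylines(v,[q],True,c,1)
cv2.imwrite('pics/h.png',v)
E
```

```text
[0.46790269 0.09470567 0.12909278] 4.15
```

View pics/h.png

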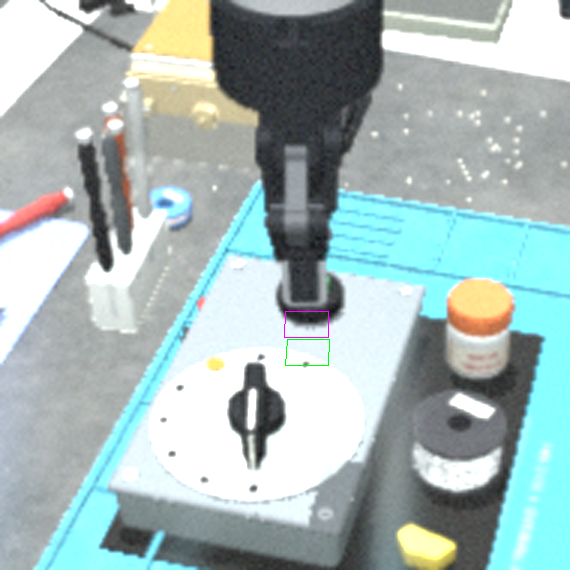

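```bash
python3 - <<'E'
from h import *
o=readout.get_obs();p=np.array(o['ee_pos']);R=np.array(o['orientation'])
C=cam('wrist');S=cam('scene')
for h in (0,.01,.02,.03,.04,.05):
    print(h,[proj('',p+R@np.array([0,-h,b]),C)[0].round(1).tolist() for b in(-.011,0,.011)],((proj('',p+R@np.array([0,-h,0]),S)-[130,90]+.5)*3)[0].round(0), (proj('',p+R@np.array([.01,-h,0]),C)-proj('',p+R@np.array([-.01,-h,0]),C))[0][0].round(1))
E
python3 - <<'E'
import cv2
im=cv2.imread('pics/h_scene.png')[130:220,190:270]
cv2.imwrite('pics/i.png',cv2.convertScaleAbs(cv2.resize(im,None,fx=6.5,fy=6.5,interpolation=cv2.INTER_CUBIC),alpha=2,beta=20))
E
```

```text
0 [[256.1, 235.3], [256.1, 220.5], [256.1, 205.1]] [308. 352.] 29.7
0.01 [[256.1, 242.2], [256.1, 226.7], [256.1, 210.7]] [307. 338.] 31.3
0.02 [[256.1, 249.8], [256.1, 233.6], [256.1, 216.8]] [307. 323.] 33.0
0.03 [[256.1, 258.3], [256.1, 241.4], [256.1, 223.7]] [306. 308.] 34.9
0.04 [[256.1, 267.8], [256.1, 250.0], [256.1, 231.5]] [306. 292.] 37.0
0.05 [[256.2, 278.4], [256.2, 259.8], [256.2, 240.3]] [305. 277.] 39.4
```

View pics/i.png

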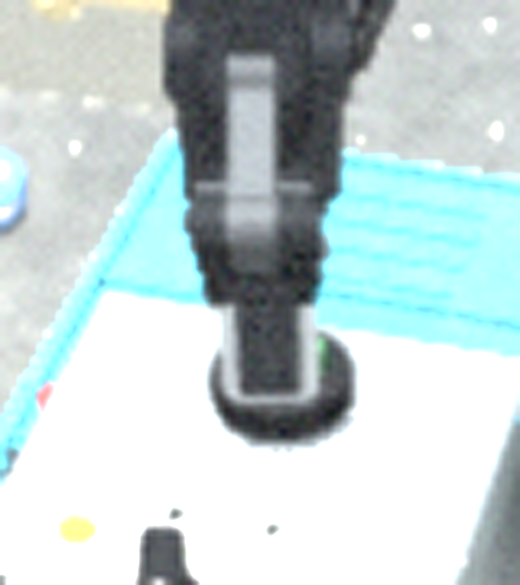

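Call:
carry_out(
  motion=[
    [[0,0,0,0.005,0.1,-0.005,1],[0,0,0,0.005,0.16,-0.005,1],[0,0,0,0.005,0.2,-0.005,1],[0,0,0,0.005,0.22,-0.005,1],[0,0,0,0.005,0.22,-0.005,1],[0,0,0,0.005,0.22,-0.005,1]],
  ],
)

```text
time: 4.75
ee_pos: [0.469, 0.0969, 0.0637]
orientation: [[-0.537, 0.001, -0.843], [0.843, -0.001, -0.537], [-0.001, -1.0, -0.0]]
ft_force: [0.1, 0.8, -0.3]
grip_width: 0.002
```

```bash
python3 - <<'E'
from h import *
im=vision.camera('scene');cv2.imwrite('pics/j_scene.png',im[130:290,150:330])
im2=vision.camera('wrist');cv2.imwrite('pics/j_wrist.png',im2)
o=readout.get_obs();print(o['time'],o['ee_pos'],o['ft_force'],o['grip_width'])
a=cv2.convertScaleAbs(cv2.resize(im[130:290,170:310],None,fx=3.,fy=3.,interpolation=cv2.INTER_CUBIC),alpha=1.8,beta=15)
b=cv2.convertScaleAbs(cv2.resize(im2[160:320,180:340][:,:],None,fx=3.,fy=3.,interpolation=cv2.INTER_CUBIC)[:480,:370],alpha=1.8,beta=15)
cv2.imwrite('pics/j.png',np.hstack([a[:480],b]))
E
```

```text
4.85 [0.46916067 0.09688351 0.06392086] [ 1.55335833 -0.68755292  0.81352812] -0.0007561337396145846
```

View pics/j.png

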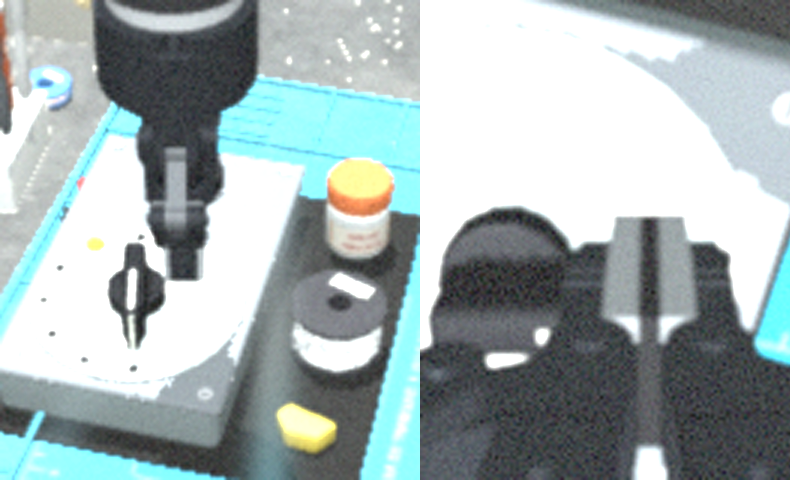

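```bash
python3 - <<'E'
from h import *
o=readout.get_obs();p=np.array(o['ee_pos']);R=np.array(o['orientation'])
C=cam('wrist');S=cam('scene')
print(-cv2.Rodrigues(C[2])[0].T@C[3])
for h in (0,.01,.02,.03,.04,.05):
    print(h,[proj('',p+R@np.array([0,-h,b]),C)[0].round(1).tolist() for b in(-.011,0,.011)],[proj('',p+R@np.array([a,-h,0]),S)[0].round(1).tolist() for a in(-.006,0,.006)])
E
```

```text
[0.40379035 0.05543171 0.24219424]
0 [[256.0, 235.3], [256.0, 220.4], [256.0, 205.1]] [[231.9, 234.6], [231.7, 237.3], [231.6, 239.9]]
0.01 [[256.1, 242.1], [256.0, 226.7], [256.0, 210.7]] [[231.7, 230.3], [231.6, 232.9], [231.5, 235.6]]
0.02 [[256.1, 249.8], [256.1, 233.6], [256.1, 216.8]] [[231.5, 225.9], [231.4, 228.5], [231.3, 231.2]]
0.03 [[256.1, 258.2], [256.1, 241.3], [256.1, 223.7]] [[231.4, 221.4], [231.2, 224.0], [231.1, 226.7]]
0.04 [[256.1, 267.7], [256.1, 250.0], [256.1, 231.5]] [[231.2, 216.8], [231.1, 219.4], [230.9, 222.1]]
0.05 [[256.1, 278.4], [256.1, 259.8], [256.1, 240.3]] [[231.0, 212.2], [230.9, 214.8], [230.8, 217.4]]
```

Call:
carry_out(
  motion=[
    [[0,0,0,0,0.005,-0.015,1],[0,0,0,0,0.005,-0.03,1],[0,0,0,0,0.005,-0.04,1],[0,0,0,0,0.005,-0.05,1],[0,0,0,0,0.005,-0.05,1]],
  ],
)

```text
time: 5.35
ee_pos: [0.4823, 0.1054, 0.0625]
orientation: [[-0.538, 0.002, -0.843], [0.843, -0.0, -0.538], [-0.001, -1.0, -0.001]]
ft_force: [-0.3, 0.6, -0.3]
grip_width: -0.001
```

```bash
python3 - <<'E'
from h import *
im=vision.camera('scene')
im2=vision.camera('wrist')
o=readout.get_obs();print(o['time'],o['ee_pos'],o['ft_force'],o['moment'])
a=cv2.convertScaleAbs(cv2.resize(im[130:290,170:310],None,fx=3.,fy=3.,interpolation=cv2.INTER_CUBIC),alpha=1.8,beta=15)
b=cv2.convertScaleAbs(cv2.resize(im2[160:320,180:340][:,:],None,fx=3.,fy=3.,interpolation=cv2.INTER_CUBIC)[:480,:370],alpha=1.8,beta=15)
cv2.imwrite('pics/k.png',np.hstack([a[:480],b]))
E
```

```text
5.45 [0.48170156 0.10501607 0.06235023] [-0.00405084  1.20800773  0.13002188] [-0.04287958  0.01071148 -0.01043292]
```

View pics/k.png

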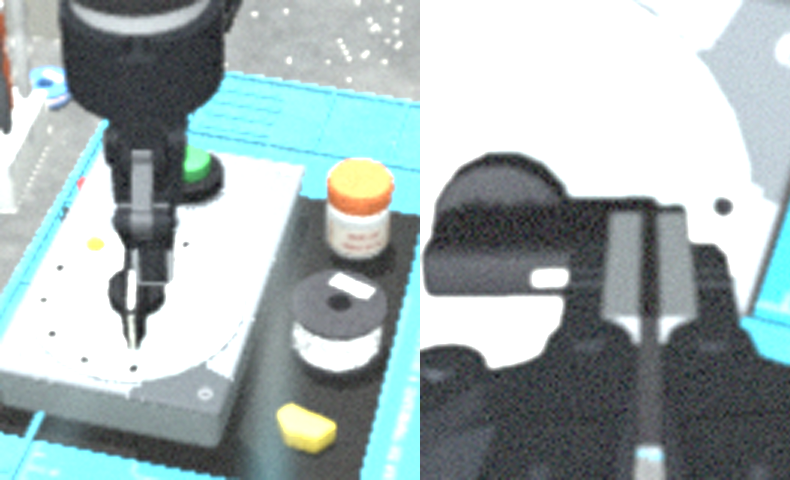

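```bash
python3 - <<'E'
from h import *
p,t=push(122.84,.036,.031,.032); print(row(p,t),p)
p,t=push(122.84,.036,.031,.062); print(row(p,t))
E
```

```text
[0.0001, -0.0017, -0.0004, 0.0009, 0.1011, 0.0554] [0.46759155 0.09627563 0.032     ]
[0.0001, -0.0017, -0.0004, 0.0007, 0.0011, 0.0553]
```

Call:
carry_out(
  motion=[
    [[0,0,0,0,0,0.055,1],[0,0,0,0,0,0.055,1],[0,0,0,0,0.02,0.055,1],[0,0,0,0,0.04,0.055,1],[0,0,0,0,0.06,0.055,1],[0,0,0,0,0.075,0.055,1],[0,0,0,0,0.09,0.055,1],[0,0,0,0,0.1,0.055,1],[0,0,0,0,0.1,0.055,1]],
  ],
)

```text
time: 6.35
ee_pos: [0.4675, 0.0962, 0.0318]
orientation: [[-0.538, 0.0, -0.843], [0.843, -0.001, -0.538], [-0.001, -1.0, 0.0]]
ft_force: [-0.0, -0.6, -0.1]
grip_width: -0.0
```

```bash
cat > look.py <<'E'
from h import *
import sys
im=vision.camera('scene')
im2=vision.camera('wrist')
o=readout.get_obs();print(o['time'],o['ee_pos'],o['ft_force'],o['moment'])
cv2.imwrite(f'pics/{sys.argv[1]}_s.png',im);cv2.imwrite(f'pics/{sys.argv[1]}_w.png',im2)
a=cv2.convertScaleAbs(cv2.resize(im[130:290,170:310],None,fx=3.,fy=3.,interpolation=cv2.INTER_CUBIC),alpha=1.8,beta=15)
b=cv2.convertScaleAbs(cv2.resize(im2[160:320,190:313][:,:],None,fx=3.,fy=3.,interpolation=cv2.INTER_CUBIC),alpha=1.8,beta=15)
cv2.imwrite(f'pics/{sys.argv[1]}.png',np.hstack([a,b]))
E
python3 look.py l
```

```text
6.45 [0.46790625 0.09621628 0.03234887] [-0.55297371 -0.69702819 -0.20324763] [ 0.00971966 -0.01515837 -0.01274617]
```

View pics/l.png

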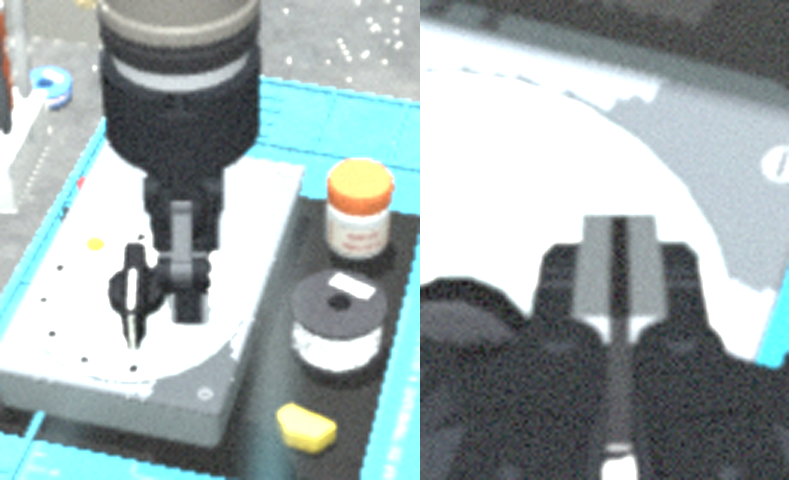

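```bash
cat > arc.py <<'E'
from h import *
import sys
# usage: z d phis(relative cw deg)...
z,d=map(float,sys.argv[1:3])
for a in map(float,sys.argv[3:]):
    p,t=push(122.84-a,.036,d,z); print(a,[round(v,3) for v in row(p,t)])
E
python3 arc.py .026 .031 0; python3 arc.py .026 .0225 0;python3 arc.py .026 .0175 0 4 8 12 16 20
```

```text
0.0 [0.0, -0.002, -0.0, 0.001, 0.021, 0.001]
0.0 [0.0, -0.002, -0.0, 0.001, 0.021, -0.028]
0.0 [0.0, -0.002, -0.0, 0.001, 0.021, -0.044]
4.0 [0.0, 0.021, -0.0, 0.005, 0.021, -0.053]
8.0 [0.0, 0.043, -0.0, 0.008, 0.021, -0.061]
12.0 [0.0, 0.065, -0.0, 0.011, 0.021, -0.07]
16.0 [0.0, 0.087, -0.0, 0.013, 0.021, -0.08]
20.0 [0.0, 0.109, -0.0, 0.014, 0.021, -0.089]
```

First, make contact and push only a little, then check.

Call:
carry_out(
  motion=[
    [[0,0,0,0,0.01,0,1],[0,0,0,0,0.021,0,1],[0,0,0,0,0.021,-0.014,1],[0,0,0,0,0.021,-0.028,1],[0,0,0,0,0.021,-0.037,1],[0,0,0,0,0.021,-0.044,1],[0,0.021,0,0.005,0.021,-0.053,1],[0,0.043,0,0.008,0.021,-0.061,1],[0,0.043,0,0.008,0.021,-0.061,1]],
  ],
)

```text
time: 7.35
ee_pos: [0.4816, 0.1077, 0.0259]
orientation: [[-0.42, 0.0, -0.908], [0.908, -0.002, -0.42], [-0.002, -1.0, 0.001]]
ft_force: [-1.5, -0.5, -0.2]
grip_width: -0.0
```

```bash
python3 look.py m; python3 arc.py .026 .0175 12 16 20; python3 arc.py .026 .031 0
```

```text
7.45 [0.48160843 0.10772792 0.02586172] [-1.3809699  -1.3960469   0.15803857] [-0.23760137  0.24839817  0.00343691]
12.0 [-0.0, 0.022, -0.001, 0.004, -0.001, -0.011]
16.0 [-0.0, 0.045, -0.001, 0.007, -0.001, -0.019]
20.0 [-0.0, 0.067, -0.001, 0.01, -0.001, -0.029]
0.0 [-0.0, -0.044, -0.001, -0.015, -0.0, 0.058]
```

View pics/m.png

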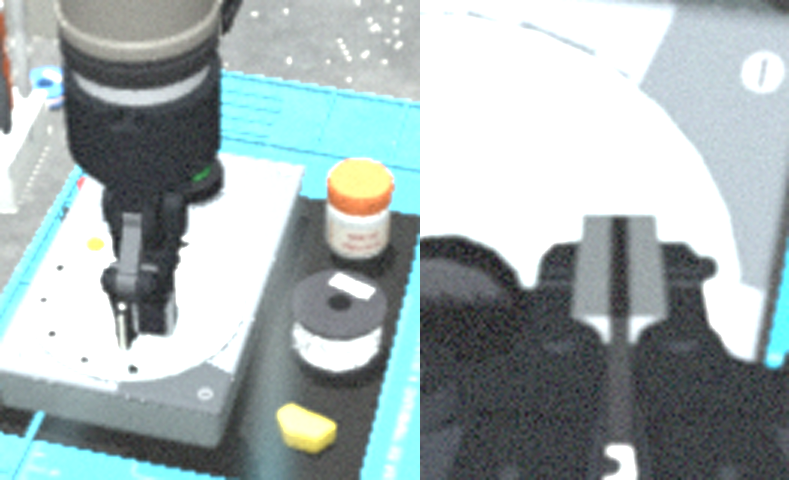

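Call:
carry_out(
  motion=[
    [[0,0.022,0,0.004,0,-0.011,1],[0,0.045,0,0.007,0,-0.019,1],[0,0.067,0,0.01,0,-0.029,1],[0,0.067,0,0.01,0,-0.029,1],[0,0.067,0,0.01,0,-0.029,1]],
  ],
)

```text
time: 7.95
ee_pos: [0.4885, 0.1144, 0.026]
orientation: [[-0.224, 0.001, -0.975], [0.975, -0.001, -0.224], [-0.001, -1.0, -0.001]]
ft_force: [0.2, -0.7, -0.1]
grip_width: 0.002
```

```bash
python3 look.py n; python3 arc.py .026 .0175 24 28 32 36 40 44 48 50
```

```text
8.05 [0.48824593 0.11411176 0.02586379] [ 0.11723451  0.04459516 -0.12520793] [0.01263778 0.02649644 0.01627028]
24.0 [0.0, 0.022, -0.0, 0.004, -0.001, -0.008]
28.0 [0.0, 0.045, -0.0, 0.007, -0.001, -0.017]
32.0 [0.0, 0.067, -0.0, 0.009, -0.001, -0.026]
36.0 [0.0, 0.089, -0.0, 0.011, -0.001, -0.035]
40.0 [0.0, 0.111, -0.0, 0.013, -0.001, -0.044]
44.0 [0.0, 0.134, -0.0, 0.013, -0.001, -0.053]
48.0 [0.0, 0.156, -0.0, 0.013, -0.001, -0.063]
50.0 [0.0, 0.167, -0.0, 0.013, -0.001, -0.067]
```

View pics/n.png

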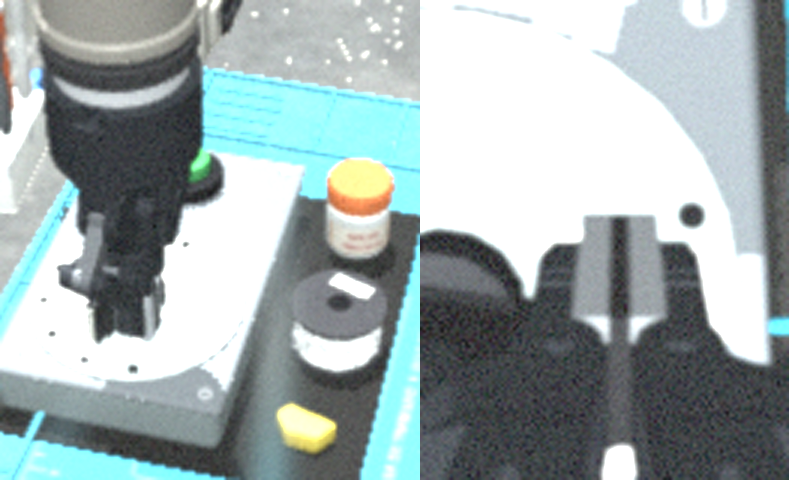

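Call:
carry_out(
  motion=[
    [[0,0.022,0,0.004,0,-0.008,1],[0,0.045,0,0.007,0,-0.017,1],[0,0.067,0,0.009,0,-0.026,1],[0,0.089,0,0.011,0,-0.035,1],[0,0.111,0,0.013,0,-0.044,1],[0,0.134,0,0.013,0,-0.053,1],[0,0.156,0,0.013,0,-0.063,1],[0,0.167,0,0.013,0,-0.067,1],[0,0.167,0,0.013,0,-0.067,1]],
  ],
)

```text
time: 8.95
ee_pos: [0.5071, 0.1224, 0.0259]
orientation: [[0.294, 0.001, -0.956], [0.956, -0.001, 0.294], [-0.001, -1.0, -0.001]]
ft_force: [-0.5, -0.6, 0.1]
grip_width: -0.003
```

```bash
python3 look.py o; python3 arc.py .026 .0175 54 58 62 66 70 74 78 80
```

```text
9.05 [0.50688257 0.12232538 0.02584677] [-0.11052223 -0.04353923  0.02753882] [ 0.03273175 -0.00915742 -0.03607864]
54.0 [0.0, 0.022, -0.0, 0.004, -0.001, -0.009]
58.0 [0.0, 0.045, -0.0, 0.007, -0.001, -0.018]
62.0 [0.0, 0.067, -0.0, 0.01, -0.001, -0.027]
66.0 [0.0, 0.089, -0.0, 0.012, -0.001, -0.036]
70.0 [0.0, 0.111, -0.0, 0.013, -0.001, -0.045]
74.0 [0.0, 0.134, -0.0, 0.014, -0.001, -0.054]
78.0 [0.0, 0.156, -0.0, 0.014, -0.001, -0.064]
80.0 [0.0, 0.167, -0.0, 0.013, -0.001, -0.068]
```

View pics/o.png

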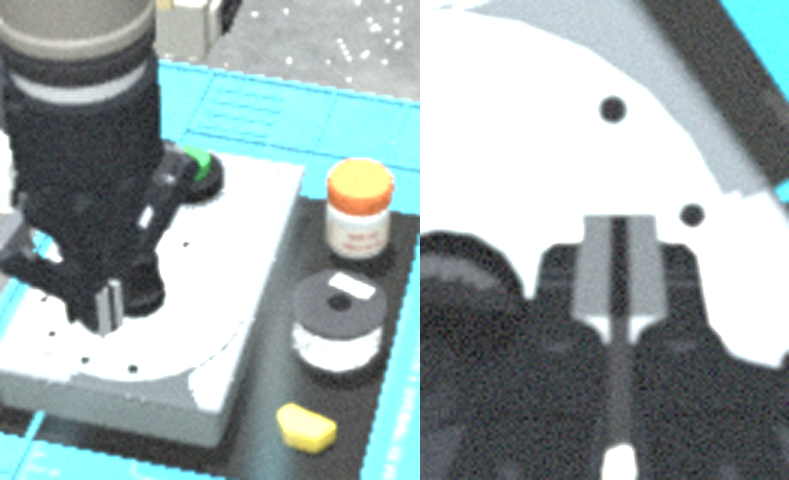

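Call:
carry_out(
  motion=[
    [[0,0.022,0,0.004,0,-0.009,1],[0,0.045,0,0.007,0,-0.018,1],[0,0.067,0,0.01,0,-0.027,1],[0,0.089,0,0.012,0,-0.036,1],[0,0.1,0,0.013,0,-0.04,1],[0,0.1,0,0.013,0,-0.04,1]],
  ],
)

```text
time: 9.65
ee_pos: [0.5185, 0.1226, 0.0256]
orientation: [[0.574, -0.001, -0.819], [0.819, -0.001, 0.574], [-0.002, -1.0, 0.0]]
ft_force: [-1.6, 0.2, -0.2]
grip_width: 0.002
```

```bash
python3 look.py p; python3 arc.py .026 .0175 72 76 80 
```

```text
9.75 [0.51862605 0.12256362 0.0255912 ] [-2.2912338   0.19549079  1.07358682] [0.08838565 0.3605606  0.03324194]
72.0 [-0.0, 0.023, -0.001, 0.005, -0.001, -0.011]
76.0 [0.0, 0.045, -0.001, 0.008, -0.001, -0.02]
80.0 [0.0, 0.067, -0.001, 0.011, -0.001, -0.029]
```

View pics/p.png

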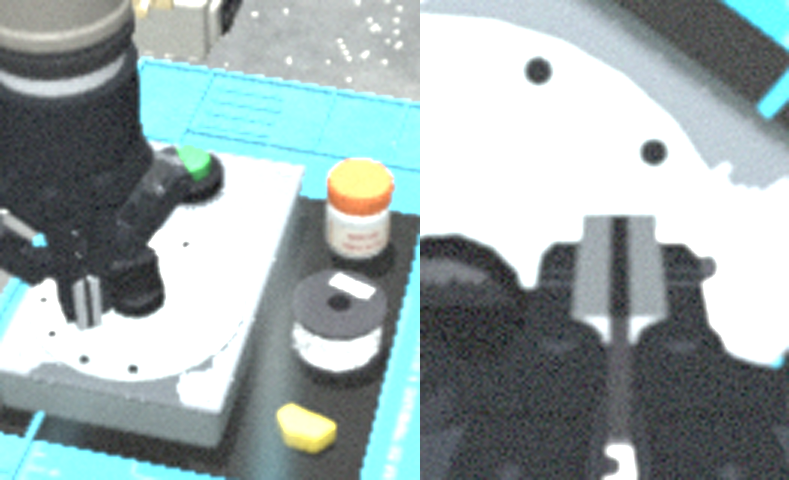

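Call:
carry_out(
  motion=[
    [[0,0.023,0,0.005,0,-0.011,1],[0,0.045,0,0.008,0,-0.02,1],[0,0.067,0,0.011,0,-0.029,1],[0,0.067,0,0.011,0,-0.029,1],[0,0.067,0,0.011,0,-0.029,1]],
  ],
)

```text
time: 10.25
ee_pos: [0.5278, 0.1203, 0.0256]
orientation: [[0.731, -0.001, -0.682], [0.682, -0.001, 0.731], [-0.001, -1.0, -0.001]]
ft_force: [-0.1, -0.4, -0.8]
grip_width: 0.002
```

```bash
python3 -c "
from h import *
o=readout.get_obs();print(o['time'],o['ft_force'],o['moment'],o['q'])"; python3 arc.py .026 .0175 84 88 92 96 98 
```

```text
10.25 [-0.1492473  -0.39351638 -0.84826887] [ 0.01081727 -0.01255531  0.06218148] [ 0.06733099  0.43160794 -0.45694692  1.94899866  0.25704345  0.81839216
  0.22031185]
84.0 [0.0, 0.023, -0.0, 0.003, -0.001, -0.008]
88.0 [0.0, 0.045, -0.0, 0.006, -0.001, -0.017]
92.0 [0.0, 0.068, -0.0, 0.009, -0.001, -0.026]
96.0 [0.0, 0.09, -0.0, 0.011, -0.001, -0.035]
98.0 [0.0, 0.101, -0.0, 0.011, -0.001, -0.04]
```

Released: clicked at the 90° mark. Continue.

Call:
carry_out(
  motion=[
    [[0,0.023,0,0.003,0,-0.008,1],[0,0.045,0,0.006,0,-0.017,1],[0,0.068,0,0.009,0,-0.026,1],[0,0.09,0,0.011,0,-0.035,1],[0,0.101,0,0.011,0,-0.04,1],[0,0.101,0,0.011,0,-0.04,1]],
  ],
)

```text
time: 10.85
ee_pos: [0.5383, 0.114, 0.0256]
orientation: [[0.907, -0.001, -0.421], [0.421, -0.001, 0.907], [-0.001, -1.0, -0.001]]
ft_force: [-1.5, 1.6, -0.2]
grip_width: 0.002
```

```bash
python3 look.py r; python3 arc.py .026 .0175 102 106 110 
```

```text
10.95 [0.53831379 0.11388691 0.02559407] [-1.93388122  0.97975976  0.02816319] [ 0.35322009  0.1637829  -0.01146752]
102.0 [0.0, 0.023, -0.0, 0.004, -0.001, -0.009]
106.0 [0.0, 0.045, -0.0, 0.007, -0.001, -0.018]
110.0 [0.0, 0.067, -0.0, 0.01, -0.001, -0.027]
```

View pics/r.png

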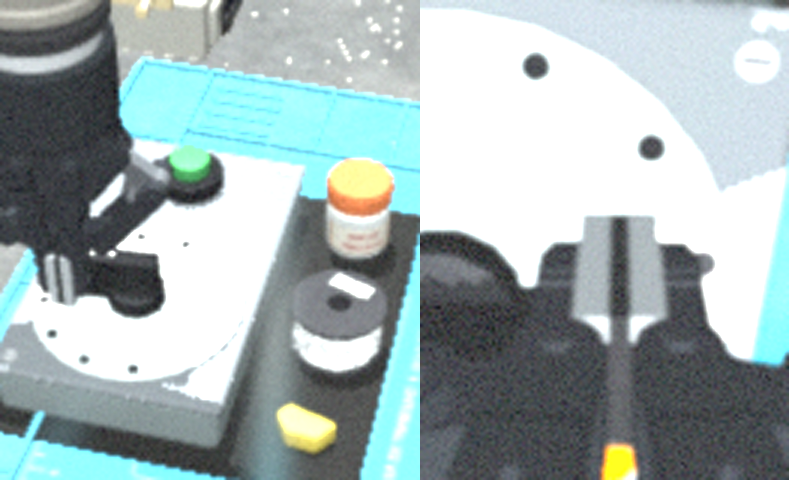

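Call:
carry_out(
  motion=[
    [[0,0.023,0,0.004,0,-0.009,1],[0,0.045,0,0.007,0,-0.018,1],[0,0.067,0,0.01,0,-0.027,1],[0,0.067,0,0.01,0,-0.027,1],[0,0.067,0,0.01,0,-0.027,1]],
  ],
)

```text
time: 11.45
ee_pos: [0.5447, 0.1075, 0.0256]
orientation: [[0.975, -0.0, -0.224], [0.224, -0.001, 0.975], [-0.001, -1.0, -0.001]]
ft_force: [-0.4, 1.0, 0.1]
grip_width: 0.0
```

```bash
python3 look.py s; python3 arc.py .026 .0175 114 118 122 126 128; python3 arc.py .026 .035 110 
```

```text
11.55 [0.54446605 0.10779678 0.02564056] [ 0.7397411  -0.12429862  0.57212982] [ 0.03990976  0.01482059 -0.03939122]
114.0 [0.0, 0.023, -0.0, 0.004, -0.001, -0.008]
118.0 [0.0, 0.045, -0.0, 0.007, -0.001, -0.017]
122.0 [0.0, 0.067, -0.0, 0.009, -0.001, -0.026]
126.0 [0.0, 0.089, -0.0, 0.011, -0.001, -0.035]
128.0 [0.0, 0.101, -0.0, 0.012, -0.001, -0.04]
110.0 [0.0, 0.001, -0.0, -0.0, -0.001, 0.059]
```

View pics/s.png

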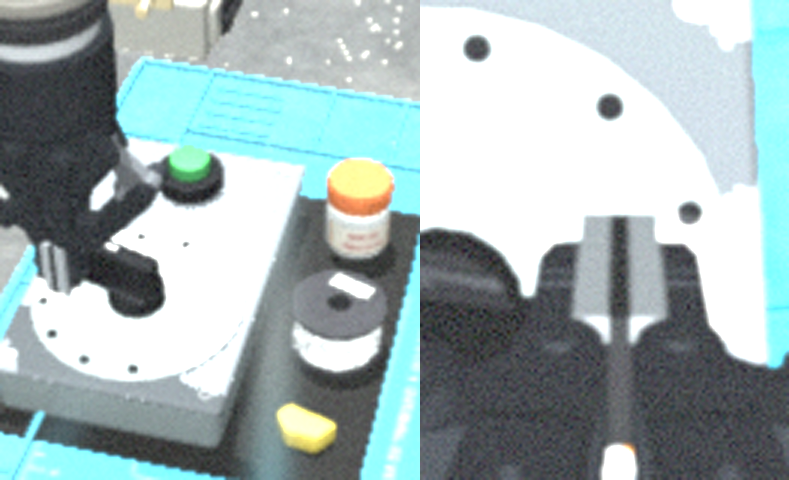

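```bash
python3 - <<'E'
from ov import *
C=cam('scene')
for i,a in enumerate((90,120,150)):
    o=readout.get_obs()
    overlay('pics/s_s.png',f'pics/s{i}.png',122.84-a,C,[.5447,.1075,.065],212.84-110,170,190,70,60,5)
ims=[cv2.imread(f'pics/s{i}.png')[:, :260] for i in range(3)]
cv2.imwrite('pics/s_all.png',np.hstack(ims))
E
```

```text
(no output)
```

View pics/s_all.png

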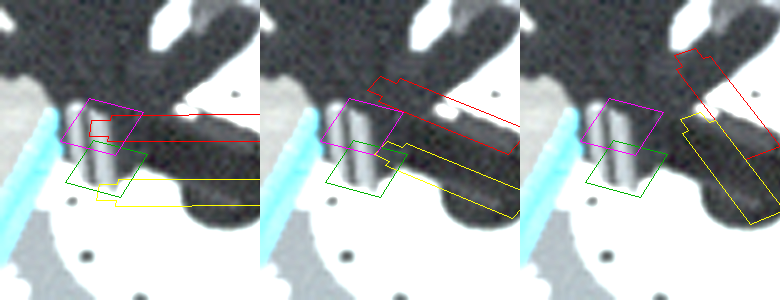

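Call:
carry_out(
  motion=[
    [[0,0.023,0,0.004,0,-0.008,1],[0,0.045,0,0.007,0,-0.017,1],[0,0.067,0,0.009,0,-0.026,1],[0,0.089,0,0.011,0,-0.035,1],[0,0.101,0,0.012,0,-0.04,1],[0,0.101,0,0.012,0,-0.04,1]],
  ],
)

```text
time: 12.15
ee_pos: [0.5505, 0.0977, 0.0256]
orientation: [[0.996, -0.001, 0.09], [-0.09, -0.0, 0.996], [-0.0, -1.0, -0.001]]
ft_force: [-0.0, 1.9, 0.3]
grip_width: -0.007
```

```bash
python3 -c "
from h import *
o=readout.get_obs();print(o['time'],o['ft_force'],o['moment'],o['q'])"; python3 arc.py .026 .0175 132 136 140 
```

```text
12.15 [-0.0440151   1.89135794  0.32589967] [0.29438431 0.04414759 0.00679456] [-0.0448147   0.43542903 -0.25823382  1.91157236  0.14917942  0.8135471
 -0.47271366]
132.0 [0.0, 0.022, -0.0, 0.004, -0.001, -0.011]
136.0 [0.0, 0.044, -0.0, 0.007, -0.001, -0.019]
140.0 [0.0, 0.067, -0.0, 0.01, -0.001, -0.028]
```

Contact again as expected. Last click.

Call:
carry_out(
  motion=[
    [[0,0.022,0,0.004,0,-0.011,1],[0,0.044,0,0.007,0,-0.019,1],[0,0.067,0,0.01,0,-0.028,1],[0,0.067,0,0.01,0,-0.028,1],[0,0.067,0,0.01,0,-0.028,1]],
  ],
)

```text
time: 12.65
ee_pos: [0.5527, 0.089, 0.0256]
orientation: [[0.956, -0.001, 0.294], [-0.294, -0.001, 0.956], [-0.0, -1.0, -0.001]]
ft_force: [-0.2, 0.1, 0.1]
grip_width: 0.002
```

```bash
python3 look.py t; python3 arc.py .026 .03 140; python3 arc.py .14 .03 140;  python3 -c "
from h import *
o=readout.get_obs();print(o['time'],o['ft_force'],o['moment'])"
```

```text
12.75 [0.55269449 0.08915619 0.0256192 ] [ 0.16933765 -0.46753444  1.28305597] [-0.00487834  0.01242445 -0.017573  ]
140.0 [0.0, 0.0, -0.0, 0.0, -0.001, 0.041]
140.0 [0.0, 0.0, -0.0, 0.0, -0.381, 0.041]
12.75 [ 0.16933765 -0.46753444  1.28305597] [-0.00487834  0.01242445 -0.017573  ]
```

View pics/t.png

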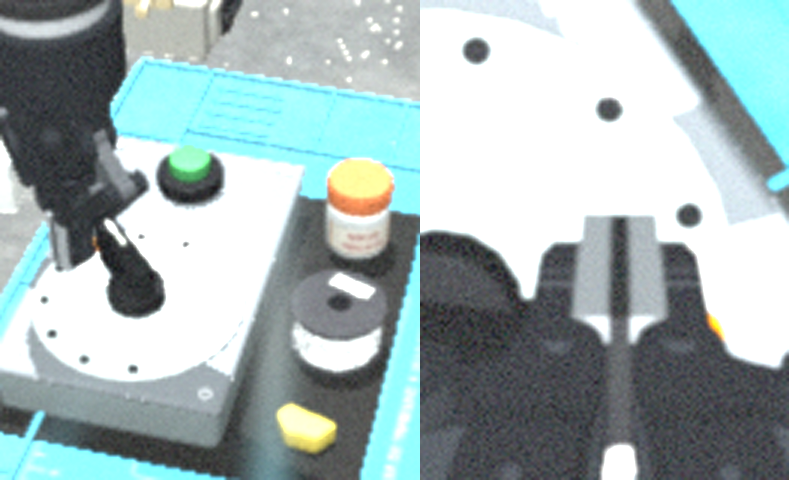

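Force is gone; the handle is at the orange mark. Retreat and lift, then look from above.

Call:
carry_out(
  motion=[
    [[0,0,0,0,0,0.02,1],[0,0,0,0,0,0.041,1],[0,0,0,0,-0.05,0.041,1],[0,0,0,0,-0.2,0.041,1],[0,0,0,0,-0.38,0.041,1],[0,0,0,0,-0.45,0.041,1],[0,0,0,0,-0.45,0.041,1]],
  ],
)

```text
time: 13.45
ee_pos: [0.5601, 0.1022, 0.1668]
orientation: [[0.956, 0.01, 0.294], [-0.294, 0.002, 0.956], [0.009, -1.0, 0.005]]
ft_force: [1.4, -0.1, -0.3]
grip_width: 0.0
```

```bash
python3 - <<'E'
from ov import *
o=readout.get_obs();print(o['time'],o['ee_pos'],o['q'])
for n in('scene','wrist'): cv2.imwrite(f'pics/u_{n}.png',vision.camera(n))
overlay('pics/u_scene.png','pics/u1.png',122.84-150,cam('scene'),[.5,.1,.5],0,160,165,80,90,5)
overlay('pics/u_wrist.png','pics/u2.png',122.84-150,cam('wrist'),[.5,.1,.5],0,100,100,280,180,2)
a=cv2.imread('pics/u1.png');b=cv2.imread('pics/u2.png')
print(a.shape,b.shape)
cv2.imwrite('pics/u.png',np.hstack([a[:360],b[:360,180:]]))
E
```

```text
13.45 [0.56005285 0.1021969  0.1667759 ] [-0.06658605  0.27844421 -0.22933165  1.77208896  0.07187473  1.08889529
 -0.6182907 ]
(450, 400, 3) (360, 560, 3)
```

View pics/u.png

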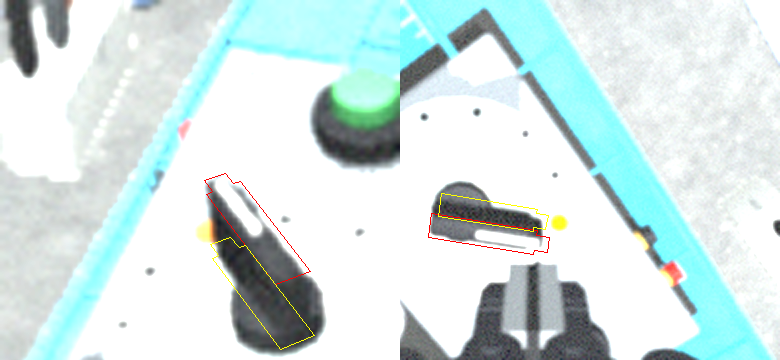

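View pics/u_wrist.png

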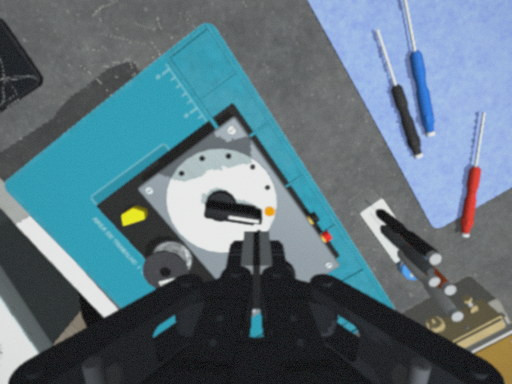

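```bash
python3 - <<'E'
from h import *
print(row([.547,-.022,.12],73)); print(row([.547,-.022,.05],73))
E
```

```text
[-0.0, -0.0005, 0.0003, 0.0899, 0.1392, -0.4018]
[-0.0, -0.0005, 0.0003, 0.0896, 0.3725, -0.4018]
```

Call:
carry_out(
  motion=[
    [[0,0,0,0.03,0,-0.13,1],[0,0,0,0.06,0,-0.27,1],[0,0,0,0.09,0.1,-0.4,1],[0,0,0,0.09,0.2,-0.4,1],[0,0,0,0.09,0.3,-0.4,1],[0,0,0,0.09,0.37,-0.4,1],[0,0,0,0.09,0.37,-0.4,1],[0,0,0,0.09,0.37,-0.4,1]],
  ],
)

```text
time: 14.35
ee_pos: [0.5464, -0.0214, 0.0501]
orientation: [[0.956, -0.001, 0.294], [-0.294, -0.0, 0.956], [-0.001, -1.0, -0.0]]
ft_force: [-0.6, -0.3, 0.9]
grip_width: -0.0
```

```bash
python3 look.py v; python3 - <<'E'
from h import *
print(row([.547,-.022,.03],73)); print(row([.547,-.022,.018],73))
E
```

```text
14.45 [ 0.54811252 -0.02136283  0.05169438] [ 0.92777728 -0.40319537 -0.32491514] [ 0.01951318 -0.03796326 -0.01152972]
[-0.0002, -0.0004, 0.0008, -0.0031, 0.0723, -0.0032]
[-0.0002, -0.0004, 0.0008, -0.0032, 0.1123, -0.0032]
```

View pics/v.png

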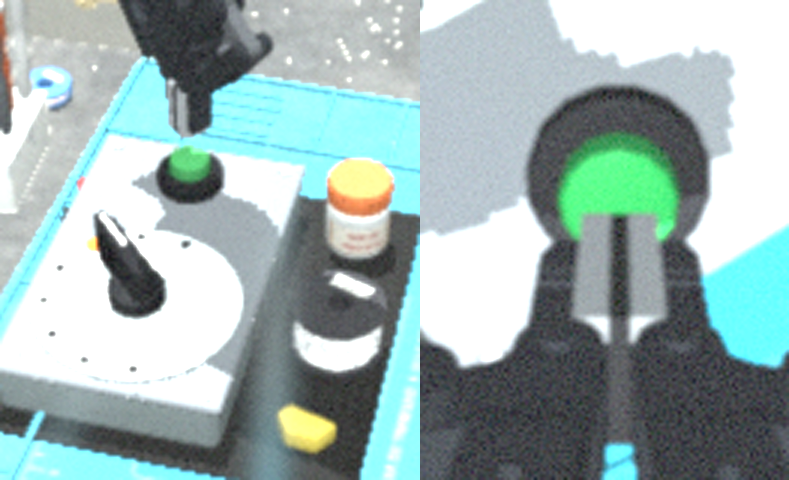

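View pics/v_w.png

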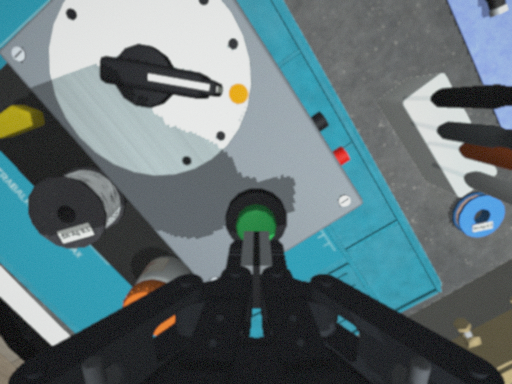

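Call:
carry_out(
  motion=[
    [[0,0,0,-0.003,0.025,-0.003,1],[0,0,0,-0.003,0.05,-0.003,1],[0,0,0,-0.003,0.07,-0.003,1],[0,0,0,-0.003,0.08,-0.003,1],[0,0,0,-0.003,0.09,-0.003,1],[0,0,0,-0.003,0.09,-0.003,1]],
  ],
)

```text
time: 15.05
ee_pos: [0.5466, -0.022, 0.0246]
orientation: [[0.956, 0.002, 0.294], [-0.294, -0.0, 0.956], [0.002, -1.0, 0.0]]
ft_force: [-2.9, -0.5, 3.5]
grip_width: -0.003
```

```bash
python3 look.py w
```

```text
15.15 [ 0.54668833 -0.02200861  0.02484851] [-1.69879545  0.10814121  4.31389963] [-0.07377112  0.5059252  -0.01782571]
```

View pics/w.png

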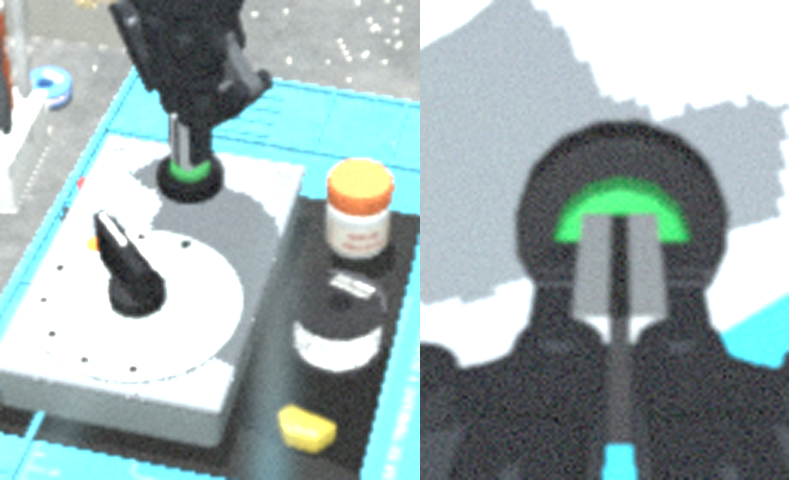

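Call:
carry_out(
  motion=[
    [[0,0,0,0,0.006,0,1],[0,0,0,0,0.012,0,1],[0,0,0,0,0.015,0,1],[0,0,0,0,0.015,0,1]],
  ],
)

```text
time: 15.55
ee_pos: [0.5468, -0.022, 0.0229]
orientation: [[0.956, 0.002, 0.294], [-0.294, -0.001, 0.956], [0.002, -1.0, -0.0]]
ft_force: [-8.4, -0.1, 21.4]
grip_width: -0.002
```

```bash
python3 look.py x
```

```text
15.65 [ 0.54679274 -0.02202944  0.02288805] [-8.07193394 -0.50836792 22.75966427] [ 0.01814273  1.79207802 -0.00315534]
```

View pics/x.png

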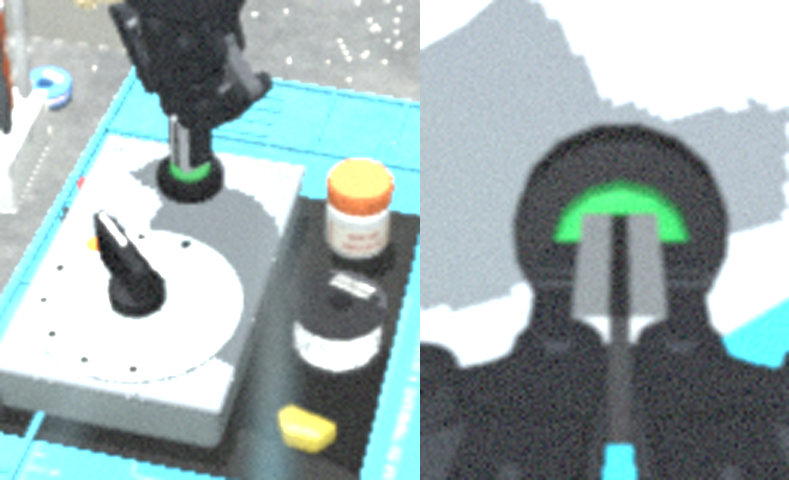

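Call:
carry_out(
  motion=[
    [[0,0,0,0,-0.01,0,1],[0,0,0,0,-0.04,0,1],[0,0,0,0,-0.1,0,1],[0,0,0,0,-0.25,0,1],[0,0,0,0,-0.4,0,1],[0,0,0,0,-0.5,0,1],[0,0,0,0,-0.5,0,1],[0,0,0,0,-0.5,0,1]],
  ],
)

```text
time: 16.45
ee_pos: [0.547, -0.0219, 0.1733]
orientation: [[0.956, 0.004, 0.294], [-0.294, -0.001, 0.956], [0.004, -1.0, 0.0]]
ft_force: [-1.0, -0.9, -0.8]
grip_width: 0.005
```

```bash
python3 look.py y
```

```text
16.55 [ 0.54549591 -0.02197551  0.17138645] [-0.12976506 -0.44055523 -0.61833572] [-0.02042569  0.03511375 -0.02320178]
```

View pics/y_s.png

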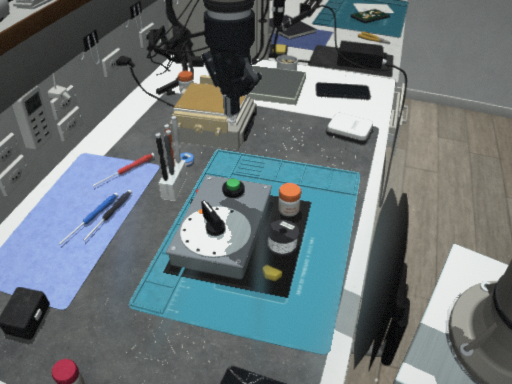

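View pics/y_w.png

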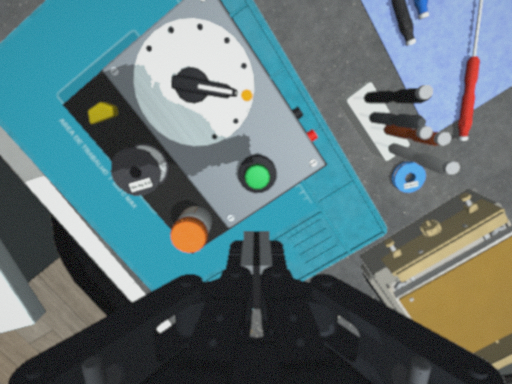

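```bash
python3 -c "
from plant import ticket
print(ticket.sign_off())"
```

```text
the job is handed in; nothing more can be done
None
```

The selector is clicked in at the orange mark, and the green button was then pressed fully down and let up. I handed the job in at about 16.6 s, with the gripper clear and touching nothing.

- **Selector:** I pushed the handle from the first mark through five clicks with the closed fingertips, at about 2 N. The contact force fell to zero after each click. The scene and wrist pictures taken before the button press, and again after it, show the handle pointing at the orange mark and not past it.
- **Button:** The force was 4.3 N near the end of the travel, then rose steeply to about 23 N at the stop, so it was fully down. In the last pictures it is up again.
- **Jar, reel and clip:** By eye in the last pictures, the jar, reel and clip stand where they were. I did not re-measure their positions.

**Check that disagreed:** In the pictures, the shut fingertips sat about 39 mm above the tool-tip position the robot reports. A trial push at the reported height passed over the handle without touching it. I then worked with a 39 mm offset, and both the handle contact and the button contact came within a few millimetres of what it predicted.

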